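Make up a centrifuge counterweight on the spring balance

TASK

Make up the centrifuge counterweight: stand bottles from the sloping rack upright on the spring balance's pan, as many and whichever are needed, until the pointer settles within the green band. Set each one down without dropping it, leave (or put back) the bottles you do not need in the rack, and do not move the band or disturb anything else on the table.

Things in the scene. Friction and masses are not known exactly. Their poses are not given: they have to be found in the camera images.
- pan (a joint): How far the spring balance's pan has sunk, in m: 0 empty, growing as it sinks straight down, about 1 mm for every 10 g on it (100 N/m); its stop is at 0.066. It takes about one second to settle after a change
- band (a joint): Where the green target band is set, in m: the pan reading at which the pointer is level with the band's middle (0.0265 to 0.038). The band is clamped: it is not to be moved
- pan_floor (a point): Centre of the pan's flat steel floor, on its upper face; moves with the pan, 125 mm above the table when empty. The floor is 170 mm along this point's x and 210 mm along its y, with a rim standing 5 mm above it all round; the pan stays level wherever it is loaded. Below is a blue base 150 x 150 mm, 40 mm high
- pointer_tip (a point): Tip of the black pointer blade on the pan's +y edge, 127 mm from the pan's centre and level with its floor; sinks with the pan. Next to it, 140 mm from the pan's centre, stands a 12 mm square aluminium post, 160 mm high, with black ticks every 10 mm
- band_mid (a point): Middle of the green target band clamped round the post; the band is 10 mm high, so the pointer is in it when the two points are within 5 mm in height; the band reaches 158 mm from the pan's centre
- rack: Fixed white rack, 300 mm wide along y, its shelf sloping 25 degrees down towards its -x side. Origin on the table under the row of four pockets, at y = -105, -35, 35 and 105 mm. A bottle stands square on the slope, the centre of its underside at x = 0, z = 55 mm, its axis leaning 25 degrees from vertical towards -x
- lip (a point): Middle of the top edge of the rack's red front lip, against which the bottles rest; the lip runs along the rack's y, 35 mm high measured square to the shelf. The 22 mm thick dividers between the pockets are 22 mm high; nothing stands behind the bottles
- tall_a: Tall counterweight bottle: upright cylinder 40 mm in diameter, 105 mm tall in all, white body, purple 37 mm cap on its top 20 mm. Origin at the centre of its underside, z along its axis towards the cap. About 180 g; each one may differ by 15 percent either way. It starts in the rack, leaning 25 degrees. Hard, can be gripped anywhere along its side
- tall_b: Tall counterweight bottle: upright cylinder 40 mm in diameter, 105 mm tall in all, white body, purple 37 mm cap on its top 20 mm. Origin at the centre of its underside, z along its axis towards the cap. About 180 g; each one may differ by 15 percent either way. It starts in the rack, leaning 25 degrees. Hard, can be gripped anywhere along its side
- short_a: Short counterweight bottle: upright cylinder 40 mm in diameter, 85 mm tall in all, amber body, green 37 mm cap on its top 20 mm. Origin at the centre of its underside, z along its axis towards the cap. About 75 g; each one may differ by 20 percent either way. It starts in the rack, leaning 25 degrees. Hard, can be gripped anywhere along its side
- short_b: Short counterweight bottle: upright cylinder 40 mm in diameter, 85 mm tall in all, amber body, green 37 mm cap on its top 20 mm. Origin at the centre of its underside, z along its axis towards the cap. About 75 g; each one may differ by 20 percent either way. It starts in the rack, leaning 25 degrees. Hard, can be gripped anywhere along its side
- tape: Roll of paper tape, 68 mm across, 25 mm high, flat on the table. A bystander, origin under its centre
- tub: Open white plastic tub, 116 mm across, 75 mm high. A bystander, origin under its centre
- swabs: Jar with a blue cap, 70 mm across, 90 mm high. A bystander, origin under its centre
- carton: Open cardboard box, 110 x 150 mm, 100 mm high. A bystander, origin under its centre
- labels: Low stack of label sheets, 130 x 90 mm, 12 mm high. A bystander, origin under its centre
Things that resemble listed ones, but are neither listed nor needed, are in the scene too. Leave any yellow look-alike of the short_a alone.

How it is judged:
By the outcome, as a careful person would: the job done as asked, in the order asked, and still so for the second after the job is handed in, with the robot touching nothing.
It also fails if it takes over 72 s, if anything falls off the work surface, if the arm or the gripper's body presses on something with over 40 N, if the wrist force passes 120 N, or if a joint passes its speed limit or range.

ROBOT

A 6-joint arm with a two-finger parallel gripper is mounted at the origin on the work surface. World frame = base frame: x ahead of the robot, y to its left, z up, the work surface at z = 0. Lengths are in m, angles in rad, forces in N, time in s.
With the tool pointing down it reaches from about 0.25 to 0.775 m from the base axis. Payload 4 kg.
Tool frame: the origin (TCP) lies between the finger pads; the fingertips stand 25 mm ahead of it and the grasp point (between the pads) lies 6 mm ahead of it (robot.tip_reach is the distance from the TCP to the fingertips, in m); z points along the fingers, y is the line along which they close (so a half turn about z gives the same grasp; the last joint's range is limited). The gripper opens to 94 mm and grips with 3 to 60 N. Pads are 16 mm wide; open, the fingers measure 119 mm over their backs; the gripper's body (75 mm by 177 mm) begins 78 mm behind the grasp point.
Start: joints at [1.162, 0.087, 1.371, -0, 1.684, -0.103], TCP at [0.166, 0.524, 0.231] pointing down, gripper open.
Joint ranges: [-3.1, 3.1], [-0.76, 2.03], [0.27, 2.55], [-1.08, 4.22], [0.17, 2.65], [-2.57, 2.57]. Speed limits (rad/s): [2.79, 2.79, 3.14, 3.14, 3.14, 3.14].

INTERFACE

Orientations are given as [roll, pitch, yaw] about the fixed x, y, z axes, in that order (R = Rz(yaw) Ry(pitch) Rx(roll)).
In Python, from bench import sensors, snapshot, camera_info, ticket, robot gives the robot as it stands.
- The arm moves only by the tool arm_command, never from a script. Its argument "plan" is a list of rows, each an object with "grip": the closure, from -1 (fully open) to 1 (shut); "slide": the shift along the tool's x, y, z normalised to -1 to 1, where 1 is 500 mm, a list of three; "spin": the turn about the tool's z normalised to -1 to 1, where 1 is 5 degrees. A call has 1 to 10 rows; each row shifts and turns the commanded pose from where the row before left it, along the tool's axes as they then stand; what a row does not reach is not made up. A row lasts 1/8 s, in which the tool goes at most 62.5 mm and 10.7 degrees, less where a joint would pass 70% of its speed; a pose out of reach is approached as far as the arm can. A call with a number of a shift or a turn outside -1 to 1 is refused whole. A call with a gripper value outside its range is refused whole. The fingers move at their own pace and stop on an object; the grip force is fixed at half the most. Time passes only in rows, so rows that do not move let the fingers close. It gives the time, the measured TCP pose, the force, the opening and the grip force at its end, in the units of the state.
- sensors.get_obs(): the state, without advancing time (a new reading comes with each control period).
- snapshot(name): name is "scene" or "side" or "wrist"; returns the picture (400x640x3 uint8, red, green, blue); there is no depth.
- camera_info(name): a dict with "fx", "fy", "cx", "cy" (pixels), "position" and "rotation" of the camera in the world. Camera axes: x right, y up, looking along -z (the intrinsics and any distortion apply to the point x, -y, -z); pixel columns grow to the right and rows downward; lengths in m; the calibration is good to about 2 mm. The wrist camera is an equidistant fisheye: a pixel r from the principal point sees the ray r / f radians off the axis. A picture is of the moment at which its call begins: read the wrist's pose just before it. camera_info takes no time and is no camera call; for the wrist camera it gives the pose at the moment of the call.
- ticket.close_job(): hands the job in; it is judged then, once.
The state is a dict: "time": time; "joint_positions": joint angles; "qvel": joint speeds; "joint_torque": joint torques, N m; "tool_pos": TCP position; "ee_rot": TCP orientation; "wrist_force": force on the tool from outside, world axes, zero at the start; "wrist_torque": the same for the moment, N m; "width": finger opening in m; "finger_force": force on a finger pad.
Only numpy, scipy, OpenCV 4.12 (cv2) and the standard library are available. Lean on these libraries where they do the work, as an engineer would, in place of code of your own. Each camera call takes 0.05 s, during which the arm holds its last target. There are 200 camera calls.

## Working session

There is one attempt and no reset: what is moved stays moved. The work goes in short steps, Python scripts to look and compute and a tool call to move; the robot and the scene stay as the last step left them, time stands still between calls to the robot, and variables do not carry over. Pictures are saved under pics/ and viewed, at most 10 in all, crops included, and the job is handed in when it is done.

Besides the shell and the picture viewer there is one more tool, called after "Request:" as name(argument=value, ...), one argument or row to a line, values as JSON. arm_command: Moves the arm, as the interface text tells. Scaled input: -1 to 1 covers 500 mm each way for a shift and 5 degrees each way for a turn. Its arguments: {"type":"object","properties":{"plan":{"type":"array","items":{"type":"object","properties":{"grip":{"type":"number"},"slide":{"type":"array","items":{"type":"number"}},"spin":{"type":"number"}}}}},"required":["plan"]}

```bash
mkdir -p pics; ls
python3 - <<'E'
from bench import sensors, snapshot, camera_info
import cv2
print(sensors.get_obs())
for n in ("scene","side"):
    im=snapshot(n); cv2.imwrite(f"pics/{n}0.png",im[:,:,::-1]); print(n,camera_info(n))
E
```

```text
pics
{'time': 0.0, 'joint_positions': array([ 1.16190349e+00,  8.79427545e-02,  1.37223209e+00,  8.76579574e-06,
        1.68360913e+00, -1.03108356e-01]), 'qvel': array([ 1.10458343e-03, -4.96075676e-04,  1.46572536e-03, -3.76199243e-04,
       -3.24799672e-06,  4.70959343e-04]), 'joint_torque': array([-1.05421772e-03, -3.40187824e+01, -3.02424860e+01,  7.16790953e-02,
        3.29881394e-02, -2.14439738e-04]), 'tool_pos': array([0.16538167, 0.52402922, 0.22932207]), 'ee_rot': array([-3.13941387e+00, -2.34209137e-04,  2.83580890e+00]), 'wrist_force': array([-0.19998641, -0.42303892, -0.13377639]), 'wrist_torque': array([ 0.01158261, -0.04742095, -0.0180778 ]), 'finger_force': 0.0, 'width': 0.09428963606396815}
scene {'fx': 376.4965121188324, 'fy': 376.4965121188324, 'cx': 323.0505165257823, 'cy': 200.8362369957343, 'position': array([ 0.90284693, -0.66780343,  0.91989141]), 'rotation': array([ 0.74181418, -0.01757641,  0.52478723])}
side {'fx': 515.3348859485744, 'fy': 515.3348859485744, 'cx': 319.3782734036239, 'cy': 204.92823764224713, 'position': array([0.14807053, 1.03418842, 1.14605282]), 'rotation': array([ 0.8229005 ,  0.02064632, -2.82779156])}
```

View pics/scene0.png

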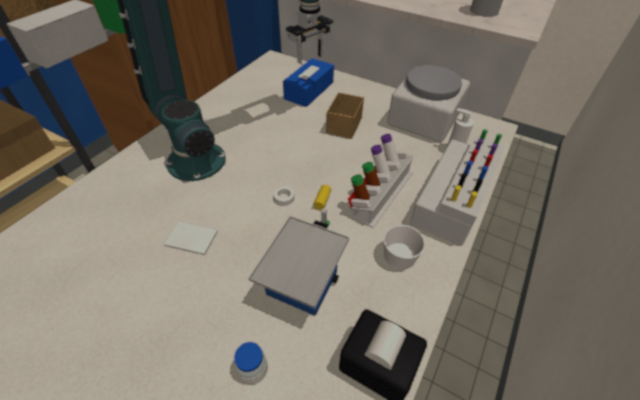

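View pics/side0.png

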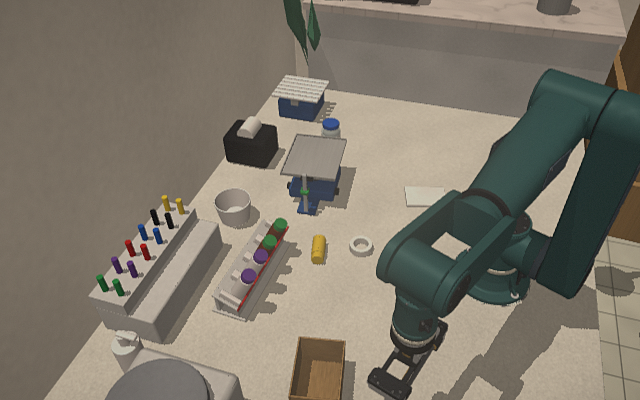

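Scene view: rack at (380,185), with green caps at (360,182) and (369,168) and purple caps at (377,150) and (388,140). The pan is at (300,260), with post and band at (324,217). The side view shows the same caps at (280,225), (269,242), (260,256) and (249,275). Things that could be mistaken for bottles: the yellow look-alike lying at (322,196), the marker rack's green and purple caps at about (485,135), and a second balance at (301,90) in the side view.

```bash
cat > h.py <<'E'
import numpy as np, cv2
from scipy.spatial.transform import Rotation as Rn
from bench import camera_info
def ray(n,u,v,ci=None):
    c=ci or camera_info(n); x=(u-c['cx'])/c['fx']; y=(v-c['cy'])/c['fy']
    if n=='wrist':
        r=np.hypot(x,y); s=np.sin(r)/r if r>1e-9 else 1; d=np.array([x*s,-y*s,-np.cos(r)])
    else: d=np.array([x,-y,-1.])
    d=Rn.from_euler('xyz',c['rotation']).as_matrix()@d
    return np.array(c['position']),d/np.linalg.norm(d)
def plane(n,u,v,z,ci=None):
    p,d=ray(n,u,v,ci); return p+d*(z-p[2])/d[2]
def tri(r1,r2):
    (p,d),(q,e)=r1,r2
    t=np.linalg.lstsq(np.c_[d,-e],q-p,rcond=None)[0]
    a,b=p+d*t[0],q+e*t[1]; return (a+b)/2,np.linalg.norm(a-b)
def blobs(im,lo,hi,roi,amin=15):
    x0,y0,x1,y1=roi; m=cv2.inRange(cv2.cvtColor(im,cv2.COLOR_RGB2HSV),np.array(lo),np.array(hi))
    k=np.zeros_like(m); k[y0:y1,x0:x1]=m[y0:y1,x0:x1]
    n,l,s,c=cv2.connectedComponentsWithStats(k)
    return [(c[i].round(1).tolist(),int(s[i][4]),s[i][:4].tolist()) for i in range(1,n) if s[i][4]>=amin]
E
python3 - <<'E'
from h import *
sc=cv2.imread('pics/scene0.png')[:,:,::-1].copy(); sd=cv2.imread('pics/side0.png')[:,:,::-1].copy()
G=((45,90,30),(85,255,255));P=((120,60,30),(150,255,255))
R=((0,150,90),(6,255,255)); 
for n,im,roi in (('scene',sc,(300,125,412,235)),('side',sd,(210,180,330,320))):
    for nm,k in (('G',G),('P',P),('R',R)): print(n,nm,blobs(im,*k,roi,6))
a=cv2.resize(sc[120:320,240:420],None,fx=2.9,fy=2.9,interpolation=2)
cv2.imwrite('pics/c0.png',a[:,:,::-1])
b=cv2.resize(sd[120:320,200:360],None,fx=3,fy=3,interpolation=2)
cv2.imwrite('pics/c1.png',b[:,:,::-1])
E
```

```text
scene G [([367.9, 167.0], 84, [363, 162, 11, 11]), ([356.9, 179.9], 91, [352, 175, 11, 11]), ([327.0, 222.5], 10, [326, 221, 3, 4])]
scene P [([386.0, 138.0], 66, [382, 134, 9, 9]), ([376.3, 149.1], 72, [372, 145, 10, 9])]
scene R [([351.1, 198.6], 36, [349, 193, 7, 14])]
side G [([303.8, 191.3], 41, [300, 187, 9, 8]), ([279.6, 224.0], 125, [273, 218, 14, 13]), ([269.2, 240.9], 149, [262, 234, 15, 15])]
side P [([260.3, 255.8], 168, [253, 249, 15, 15]), ([248.0, 275.7], 179, [241, 269, 15, 15])]
side R [([261.3, 270.1], 145, [237, 227, 51, 84])]
```

View pics/c0.png

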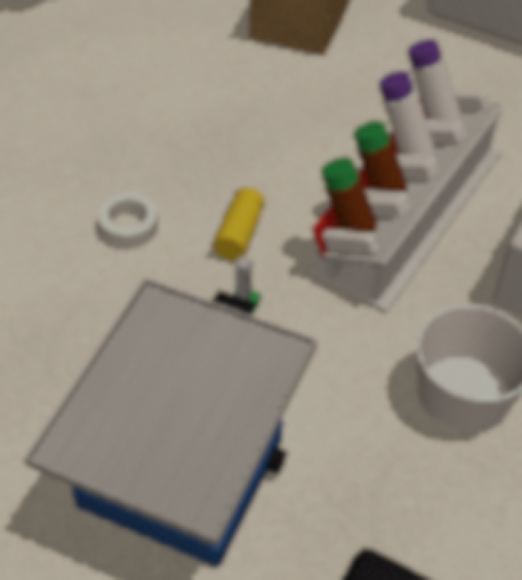

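View pics/c1.png

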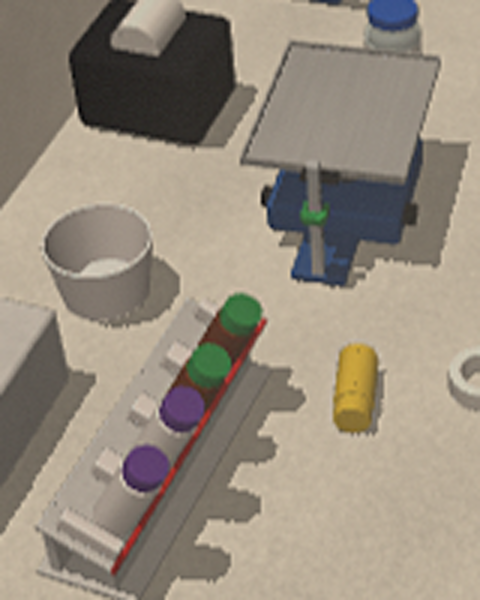

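Run:
```python
from h import *
np.set_printoptions(precision=4,suppress=True)
S=[(356.9,179.9),(367.9,167),(376.3,149.1),(386,138)];D=[(279.6,224),(269.2,240.9),(260.3,255.8),(248,275.7)]
for s,d in zip(S,D): print('cap',*tri(ray('scene',*s),ray('side',*d)))
sc=[(290.7,217.2),(348.6,238.3),(313.4,307.2),(250.3,279.3)]
sd=[(335.7,179.3),(281.7,174),(297.3,135),(346.3,140)]
A=np.array([plane('scene',*p,.13) for p in sc]);B=np.array([plane('side',*p,.13) for p in sd])
print(A,B)
for s,d in zip(sc,sd): print('corner',*tri(ray('scene',*s),ray('side',*d)))
for C in (A,B):
    c=C.mean(0); y=(C[0]+C[1]-C[2]-C[3])[:2]; y/=np.linalg.norm(y)
    print('centre',c,'yaxis',y,'yaw',np.degrees(np.arctan2(-y[0],y[1])), np.linalg.norm(C[0]-C[1]),np.linalg.norm(C[1]-C[2]))
    q=np.r_[c[:2]+.149*y,0]
    for n,u,v in (('side',303.8,191.3),('scene',327,222.5)):
        print('band',n,tri(ray(n,u,v),(q,np.array([0,0,1.]))))
```

```text
cap [0.5927 0.0987 0.1225] 0.0021203476787444195
cap [0.5964 0.1681 0.1228] 0.002513173953986341
cap [0.5902 0.2399 0.1416] 0.002034290915685924
cap [0.5939 0.3098 0.1411] 0.0014852292564038077
[[ 0.5067 -0.1323  0.13  ]
 [ 0.6759 -0.1148  0.13  ]
 [ 0.6968 -0.3277  0.13  ]
 [ 0.5306 -0.3428  0.13  ]] [[ 0.4939 -0.1254  0.13  ]
 [ 0.662  -0.1021  0.13  ]
 [ 0.6861 -0.3124  0.13  ]
 [ 0.5185 -0.3314  0.13  ]]
corner [ 0.4995 -0.1296  0.1241] 0.008619921266654939
corner [ 0.6699 -0.1103  0.1214] 0.007622781003167841
corner [ 0.6927 -0.3242  0.1205] 0.003456869342901259
corner [ 0.5238 -0.3403  0.1218] 0.005850798108994721
centre [ 0.6025 -0.2294  0.13  ] yaxis [-0.1051  0.9945] yaw 6.033125413282682 0.17003927399117502 0.21389948499065273
band side (array([ 0.5853, -0.0818,  0.0947]), np.float64(0.0031598806814007916))
band scene (array([ 0.589 , -0.08  ,  0.1041]), np.float64(0.004969248181598467))
centre [ 0.5901 -0.2178  0.13  ] yaxis [-0.1161  0.9932] yaw 6.668209289320553 0.1697018253642516 0.21171249022755223
band side (array([ 0.5755, -0.0688,  0.1085]), np.float64(0.005746703503291304))
band scene (array([ 0.5781, -0.067 ,  0.0838]), np.float64(0.01202665304828417))
```

Cap heights (0.1415 and 0.1227) match the given sizes (0.141 and 0.123), so the rack yaw is about -3°. I'll start with the tall bottle at y = 0.31.

```bash
cat > mv.py <<'E'
import sys,numpy as np
from bench import sensors
def go(x,y,z,yaw,spinrows=0,n=None):
    "equal rows to target; prints slide numbers"
    o=sensors.get_obs(); p=np.array(o['tool_pos']); w=o['ee_rot'][2]
    d=np.array([x,y,z])-p; tot=-(yaw-np.degrees(w)); tot=(tot+180)%360-180
    n=n or int(max(np.ceil(np.linalg.norm(d)/.06),np.ceil(abs(tot)/5)))
    for i in range(n):
        a=w-np.radians(tot/n)*i; R=np.array([[np.cos(a),np.sin(a),0],[np.sin(a),-np.cos(a),0],[0,0,-1]])
        print(i,(R.T@d/n/.5).round(3).tolist(),round(tot/n/5,3))
if __name__=='__main__': go(*map(float,sys.argv[1:5]),n=int(sys.argv[5]) if len(sys.argv)>5 else None)
E
python3 mv.py .602 .309 .245 87
```

```text
0 [-0.06, -0.009, -0.002] 0.943
1 [-0.061, -0.004, -0.002] 0.943
2 [-0.061, 0.001, -0.002] 0.943
3 [-0.061, 0.006, -0.002] 0.943
4 [-0.06, 0.011, -0.002] 0.943
5 [-0.059, 0.016, -0.002] 0.943
6 [-0.057, 0.02, -0.002] 0.943
7 [-0.055, 0.025, -0.002] 0.943
8 [-0.053, 0.03, -0.002] 0.943
9 [-0.051, 0.034, -0.002] 0.943
10 [-0.048, 0.038, -0.002] 0.943
11 [-0.044, 0.042, -0.002] 0.943
12 [-0.041, 0.045, -0.002] 0.943
13 [-0.037, 0.048, -0.002] 0.943
14 [-0.033, 0.051, -0.002] 0.943
15 [-0.029, 0.054, -0.002] 0.943
```

Request:
arm_command(
  plan=[
    {"grip":-1,"slide":[-0.06,-0.009,-0.002],"spin":0.943},
    {"grip":-1,"slide":[-0.061,-0.004,-0.002],"spin":0.943},
    {"grip":-1,"slide":[-0.061,0.001,-0.002],"spin":0.943},
    {"grip":-1,"slide":[-0.061,0.006,-0.002],"spin":0.943},
    {"grip":-1,"slide":[-0.06,0.011,-0.002],"spin":0.943},
    {"grip":-1,"slide":[-0.059,0.016,-0.002],"spin":0.943},
    {"grip":-1,"slide":[-0.057,0.02,-0.002],"spin":0.943},
    {"grip":-1,"slide":[-0.055,0.025,-0.002],"spin":0.943},
    {"grip":-1,"slide":[-0.053,0.03,-0.002],"spin":0.943},
    {"grip":-1,"slide":[-0.051,0.034,-0.002],"spin":0.943},
  ],
)

```text
time: 1.35
tool_pos: [0.4399, 0.3901, 0.2398]
ee_rot: [-3.14, 0.0, 2.01]
wrist_force: [0.1, -0.2, -0.1]
width: 0.0938
finger_force: 0.0
```

```bash
python3 mv.py .602 .309 .245 87
```

```text
0 [-0.047, 0.037, -0.002] 0.939
1 [-0.044, 0.041, -0.002] 0.939
2 [-0.041, 0.045, -0.002] 0.939
3 [-0.037, 0.048, -0.002] 0.939
4 [-0.033, 0.051, -0.002] 0.939
5 [-0.029, 0.053, -0.002] 0.939
```

Request:
arm_command(
  plan=[
    {"grip":-1,"slide":[-0.047,0.037,-0.002],"spin":0.94},
    {"grip":-1,"slide":[-0.044,0.041,-0.002],"spin":0.94},
    {"grip":-1,"slide":[-0.041,0.045,-0.002],"spin":0.94},
    {"grip":-1,"slide":[-0.037,0.048,-0.002],"spin":0.94},
    {"grip":-1,"slide":[-0.033,0.051,-0.002],"spin":0.94},
    {"grip":-1,"slide":[-0.029,0.053,-0.002],"spin":0.94},
  ],
)

```text
time: 2.1
tool_pos: [0.6022, 0.3093, 0.2456]
ee_rot: [-3.14, 0.0, 1.518]
wrist_force: [0.2, 0.6, 0.2]
width: 0.0938
finger_force: 0.0
```

Run:
```python
from h import *
from bench import snapshot,sensors
np.set_printoptions(precision=4,suppress=True)
o=sensors.get_obs();c=camera_info('wrist');im=snapshot('wrist');cv2.imwrite('pics/w0.png',im[:,:,::-1])
print(o['tool_pos'],o['ee_rot'],c)
for b in blobs(im,(120,60,30),(150,255,255),(0,0,640,400),40): print(b,plane('wrist',*b[0],.145,c))
```

```text
[0.6022 0.3093 0.2456] [-3.1402  0.0005  1.518 ] {'fx': 309.70691628693146, 'fy': 309.70691628693146, 'cx': 316.907061958051, 'cy': 196.61967393453475, 'position': array([0.6076, 0.3927, 0.3998]), 'rotation': array([-0.2886,  0.0015, -0.0535])}
([598.9, 121.0], 255, [576, 114, 43, 17]) [0.9265 0.3894 0.145 ]
([623.0, 125.7], 117, [619, 118, 9, 17]) [0.9826 0.3878 0.145 ]
([309.1, 206.7], 1471, [288, 185, 44, 45]) [0.5959 0.3085 0.145 ]
([309.8, 275.4], 1217, [290, 256, 40, 40]) [0.5922 0.2395 0.145 ]
```

View pics/w0.png

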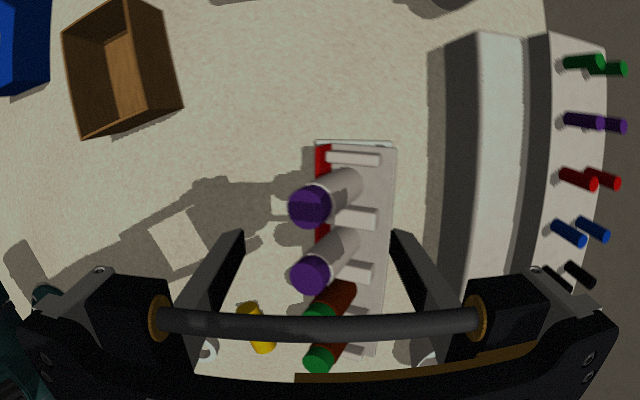

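The wrist view shows the tall bottle's cap at (309,207), between the fingers and within 2 mm of the estimate. Descending.

Request:
arm_command(
  plan=[
    {"grip":-1,"slide":[0,0,0.08]},
    {"grip":-1,"slide":[0,0.002,0.08]},
    {"grip":-1,"slide":[0,0,0.05]},
    {"grip":-1,"slide":[0,0,0.023]},
    {"grip":-0.4,"slide":[0,0,0]},
    {"grip":-0.35,"slide":[0,0.008,0]},
  ],
)

```text
invalid input at $.plan[0]: expected keys grip, slide, spin
```

Request:
arm_command(
  plan=[
    {"grip":-1,"slide":[0,0,0.08],"spin":0},
    {"grip":-1,"slide":[0,0.002,0.08],"spin":0},
    {"grip":-1,"slide":[0,0,0.05],"spin":0},
    {"grip":-1,"slide":[0,0,0.023],"spin":0},
    {"grip":-0.4,"slide":[0,0,0],"spin":0},
    {"grip":-0.35,"slide":[0,0.008,0],"spin":0},
  ],
)

```text
time: 2.9
tool_pos: [0.6072, 0.3101, 0.1319]
ee_rot: [3.139, -0.001, 1.521]
wrist_force: [0.5, 0.5, -0.2]
width: 0.0771
finger_force: 0.0
```

Request:
arm_command(
  plan=[
    {"grip":-0.3,"slide":[0,0.01,0.004],"spin":0},
    {"grip":-0.25,"slide":[0,0.012,0],"spin":0},
    {"grip":-0.2,"slide":[0,0.012,0],"spin":0},
    {"grip":-0.1,"slide":[0,0.012,0],"spin":0},
  ],
)

```text
time: 3.4
tool_pos: [0.6302, 0.3083, 0.128]
ee_rot: [3.141, -0.0, 1.521]
wrist_force: [-1.3, 0.6, 0.2]
width: 0.0524
finger_force: 0.3
```

Request:
arm_command(
  plan=[
    {"grip":0,"slide":[0,0.008,0],"spin":0},
    {"grip":1,"slide":[0,0.002,0],"spin":0},
    {"grip":1,"slide":[0,0,0],"spin":0},
    {"grip":1,"slide":[0,0,0],"spin":0},
  ],
)

```text
time: 3.9
tool_pos: [0.6346, 0.3081, 0.128]
ee_rot: [3.141, 0.0, 1.521]
wrist_force: [0.0, -0.1, -0.1]
width: 0.0397
finger_force: 30.0
```

Run:
```python
from h import *
from bench import snapshot
im=snapshot('side');a=cv2.resize(im[150:350,200:400],None,fx=3,fy=3,interpolation=2)
w=snapshot('wrist'); w=cv2.resize(w,(0,0),fx=.6,fy=.6)
o=np.zeros((600,600+384,3),np.uint8); o=cv2.copyMakeBorder(a,0,0,0,200,0); o=o[:600,:800]
cv2.imwrite('pics/g1.png',o[:,:,::-1])
```

```text
(no output)
```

View pics/g1.png

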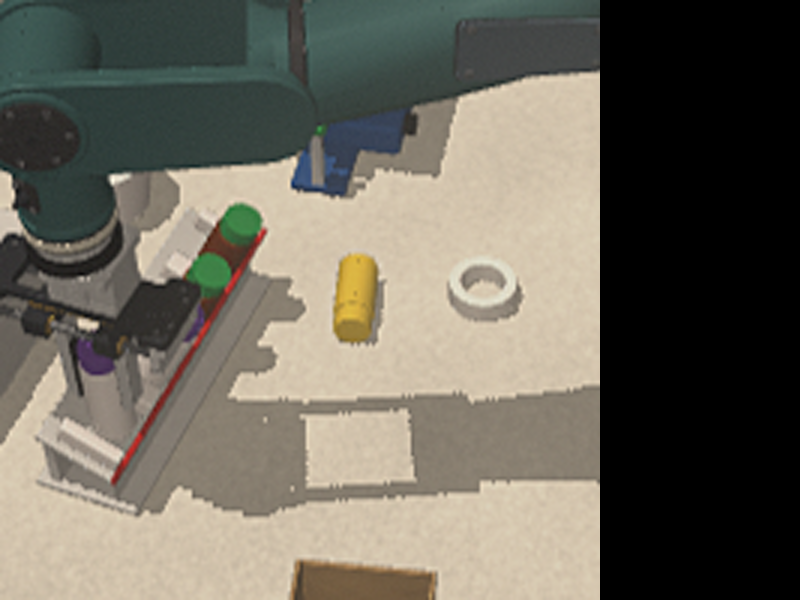

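Finger width is 39.7 mm, so the bottle is flush and upright. Lifting, then stopping short of the balance to look at the pan and band.

Request:
arm_command(
  plan=[
    {"grip":1,"slide":[0,0,-0.05],"spin":0},
    {"grip":1,"slide":[0,0,-0.12],"spin":0},
    {"grip":1,"slide":[0,0,-0.12],"spin":0},
    {"grip":1,"slide":[-0.1,0,-0.01],"spin":0},
    {"grip":1,"slide":[-0.12,0,0],"spin":0},
    {"grip":1,"slide":[-0.12,0,0],"spin":0},
    {"grip":1,"slide":[-0.12,0,0],"spin":0},
    {"grip":1,"slide":[-0.12,0,0],"spin":0},
    {"grip":1,"slide":[-0.12,0,0],"spin":0},
  ],
)

```text
time: 5.12
tool_pos: [0.6164, -0.0431, 0.2774]
ee_rot: [-3.141, -0.0, 1.521]
wrist_force: [0.4, -0.6, -2.3]
width: 0.0393
finger_force: 30.0
```

Run:
```python
from h import *
from bench import snapshot,sensors
np.set_printoptions(precision=4,suppress=True)
o=sensors.get_obs();c=camera_info('wrist');im=snapshot('wrist');cv2.imwrite('pics/w1.png',im[:,:,::-1])
print(o['tool_pos'],o['wrist_force'],c['position'],c['rotation'])
for b in blobs(im,(45,90,30),(85,255,255),(0,0,640,400),20): print(b,plane('wrist',*b[0],.092,c))
```

```text
[ 0.6164 -0.0431  0.2774] [ 0.3701 -0.5975 -2.3165] [0.6214 0.0402 0.4317] [-0.2878  0.0006 -0.0505]
([285.8, 2.1], 136, [271, 0, 31, 8]) [0.5934 0.1628 0.092 ]
([284.1, 54.8], 1126, [265, 36, 40, 37]) [0.5888 0.1009 0.092 ]
([31.2, 157.9], 36, [26, 154, 11, 9]) [0.1718 0.0256 0.092 ]
([284.4, 217.2], 191, [278, 209, 16, 20]) [ 0.5768 -0.0834  0.092 ]
```

View pics/w1.png

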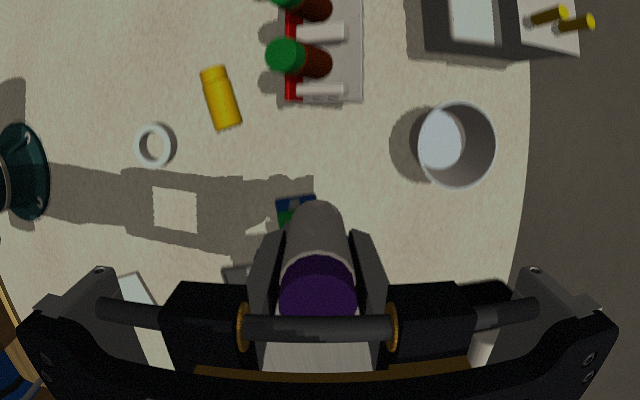

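Held bottle is upright in the fingers (cap at 317,285). The band shows at (284,217), giving (0.577, -0.083), which agrees with the pan centre of about (0.594, -0.224). Carrying to the pan's far end.

```bash
python3 mv.py .602 -.284 .225 87.15 5
```

```text
0 [-0.093, -0.0, 0.021] -0.022
1 [-0.093, -0.0, 0.021] -0.022
2 [-0.093, -0.0, 0.021] -0.022
3 [-0.093, -0.001, 0.021] -0.022
4 [-0.093, -0.001, 0.021] -0.022
```

Request:
arm_command(
  plan=[
    {"grip":1,"slide":[-0.093,0,0],"spin":0},
    {"grip":1,"slide":[-0.093,0,0],"spin":0},
    {"grip":1,"slide":[-0.093,0,0.02],"spin":0},
    {"grip":1,"slide":[-0.093,-0.001,0.04],"spin":0},
    {"grip":1,"slide":[-0.093,-0.001,0.045],"spin":0},
    {"grip":1,"slide":[0,0,0.02],"spin":0},
    {"grip":1,"slide":[0,0,0.014],"spin":0},
    {"grip":1,"slide":[0,0,0.01],"spin":0},
    {"grip":1,"slide":[0,0,0],"spin":0},
  ],
)

```text
time: 6.3
tool_pos: [0.6047, -0.2722, 0.2038]
ee_rot: [3.141, -0.0, 1.522]
wrist_force: [0.2, -0.0, -2.0]
width: 0.0394
finger_force: 30.0
```

Request:
arm_command(
  plan=[
    {"grip":1,"slide":[0,0,0.01],"spin":0},
    {"grip":1,"slide":[0,0,0.01],"spin":0},
    {"grip":1,"slide":[0,0,0],"spin":0},
    {"grip":1,"slide":[0,0,0],"spin":0},
  ],
)

```text
time: 6.8
tool_pos: [0.6043, -0.2736, 0.1934]
ee_rot: [3.142, -0.0, 1.521]
wrist_force: [0.3, -1.4, -2.0]
width: 0.0397
finger_force: 30.0
```

Run:
```python
from h import *
from bench import snapshot
im=snapshot('scene');a=cv2.resize(im[180:330,230:380],None,fx=4,fy=4,interpolation=2)
cv2.imwrite('pics/s2.png',a[:,:,::-1])
```

```text
(no output)
```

View pics/s2.png

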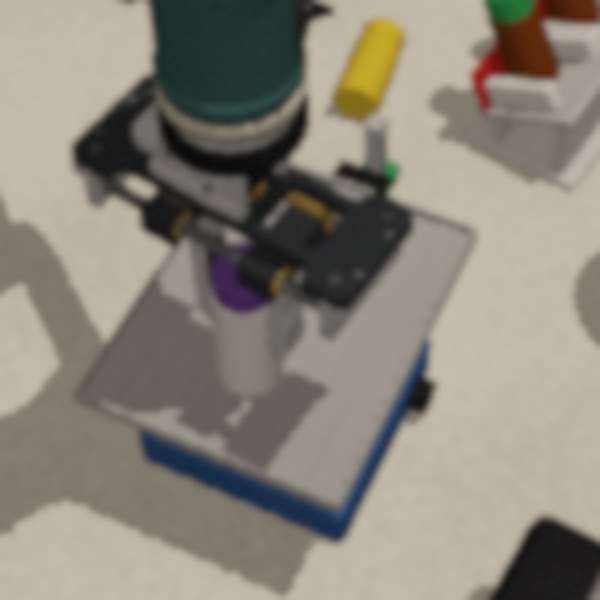

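The bottle still floats: the pan corner is unmoved at (349,239) and there's light under its base. Lowering in small steps.

Request:
arm_command(
  plan=[
    {"grip":1,"slide":[0,0,0.01],"spin":0},
    {"grip":1,"slide":[0,0,0.01],"spin":0},
    {"grip":1,"slide":[0,0,0],"spin":0},
    {"grip":1,"slide":[0,0,0],"spin":0},
  ],
)

```text
time: 7.35
tool_pos: [0.6041, -0.2735, 0.1834]
ee_rot: [-3.141, -0.0, 1.521]
wrist_force: [-0.0, 0.3, -0.9]
width: 0.0393
finger_force: 30.0
```

Run:
```python
from h import *
p,d=ray('scene',291.7,279.2)
print(tri((p,d),(np.array([.616,-.289,0]),np.array([0,0,1.]))))
```

```text
(array([ 0.61489965, -0.28984338,  0.12654323]), np.float64(0.0027727675935050435))
```

Request:
arm_command(
  plan=[
    {"grip":1,"slide":[0,0,0.01],"spin":0},
    {"grip":1,"slide":[0,0,0.008],"spin":0},
    {"grip":1,"slide":[0,0,0],"spin":0},
    {"grip":1,"slide":[0,0,0],"spin":0},
    {"grip":0,"slide":[0,0,0],"spin":0},
    {"grip":-0.4,"slide":[0,0,0],"spin":0},
    {"grip":-0.4,"slide":[0,0,0],"spin":0},
  ],
)

```text
time: 8.22
tool_pos: [0.6043, -0.2735, 0.1745]
ee_rot: [3.141, -0.0, 1.521]
wrist_force: [-0.6, 0.6, 0.1]
width: 0.0631
finger_force: 0.0
```

Request:
arm_command(
  plan=[
    {"grip":-0.4,"slide":[0,0,-0.05],"spin":0},
    {"grip":-1,"slide":[0,0,-0.11],"spin":0},
    {"grip":-1,"slide":[0.05,0,-0.04],"spin":0},
    {"grip":-1,"slide":[0.12,0,0],"spin":0},
    {"grip":-1,"slide":[0.12,0,0],"spin":0},
    {"grip":-1,"slide":[0.12,0,0],"spin":0},
    {"grip":-1,"slide":[0.12,0,0],"spin":0},
    {"grip":-1,"slide":[0.12,0,0],"spin":0},
    {"grip":-1,"slide":[0.12,0,0],"spin":0},
    {"grip":-1,"slide":[0.12,0,0],"spin":0},
  ],
)

```text
time: 9.48
tool_pos: [0.6252, 0.1744, 0.2736]
ee_rot: [-3.14, -0.0, 1.522]
wrist_force: [0.2, 0.5, 0.6]
width: 0.0938
finger_force: 0.0
```

```bash
cat > look.py <<'E'
import sys
from h import *
from bench import snapshot,sensors
np.set_printoptions(precision=4,suppress=True)
t=sys.argv[1]; sc=snapshot('scene'); sd=snapshot('side')
cv2.imwrite(f'pics/{t}sc.png',sc[:,:,::-1]);cv2.imwrite(f'pics/{t}sd.png',sd[:,:,::-1])
print(sensors.get_obs()['tool_pos'])
print(blobs(sc,(45,60,30),(85,255,255),(300,200,345,250),4),blobs(sd,(45,60,30),(85,255,255),(290,170,320,210),4))
a=cv2.resize(sc[190:250,290:360],None,fx=8,fy=8,interpolation=0); b=cv2.resize(sd[130:210,270:350],None,fx=6,fy=6,interpolation=0)
a=a[:,120:400]
o=np.zeros((480,770,3),np.uint8);o[:480,:280]=a;o[:480,285:765]=b
cv2.imwrite(f'pics/{t}.png',o[:,:,::-1])
E
python3 look.py L1
```

```text
[0.6246 0.1787 0.2728]
[([326.6, 224.2], 29, [324, 220, 6, 9])] [([304.1, 191.2], 53, [300, 187, 10, 8])]
```

View pics/L1.png

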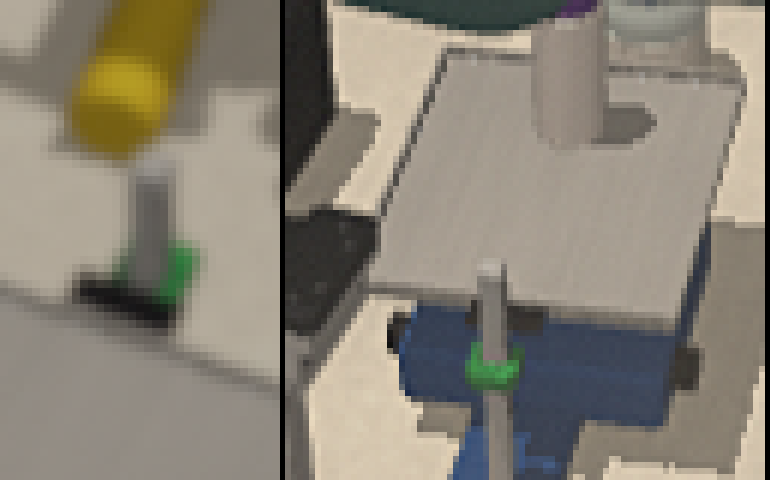

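Left crop (scene): black pointer just below and left of the green band. Right crop (side): tall bottle upright on the pan, post top at (304,174), band at (304,191). Next I'll measure the band height and how far the pan has sunk.

```bash
cat > meas.py <<'E'
import sys
from h import *
np.set_printoptions(precision=4,suppress=True)
def sub(a,b): return a-b
def sink(t):
    # vertical subpixel shift of the pan's near edge (side view) and right edge (scene view) against empty picture
    out=[]
    for n,cols,r0,r1,f0 in (('side',range(314,332),170,196,'side0'),('scene',range(318,345),225,300,'scene0')):
        A=cv2.cvtColor(cv2.imread(f'pics/{f0}.png'),cv2.COLOR_BGR2GRAY).astype(float);B=cv2.cvtColor(cv2.imread(f'pics/{t}{"sd" if n=="side" else "sc"}.png'),cv2.COLOR_BGR2GRAY).astype(float)
        out.append((n,A,B))
    _,A,B=out[0]; ds=[];
    for u in range(314,332):
        e=[]
        for I in (A,B):
            p=cv2.GaussianBlur(I,(1,5),1)[168:196,u]; g=np.diff(p); k=int(np.argmin(g)); k=min(max(k,1),len(g)-2)
            q=g[k-1:k+2]; den=q[0]-2*q[1]+q[2]; e.append(168.5+k+(.5*(q[0]-q[2])/den if den else 0))
        z0=.1; ds.append((u,*e))
    ds=np.array(ds); return ds
if __name__=='__main__':
    d=sink(sys.argv[1]); m=np.median(d[:,2]-d[:,1]); print('rows',np.median(d[:,1]),np.median(d[:,2]),'shift px',m)
    c=camera_info('side'); M=Rn.from_euler('xyz',c['rotation']).as_matrix()
    def proj(P):
        q=M.T@(np.array(P)-c['position']); return np.array([c['cx']-c['fx']*q[0]/q[2],c['cy']+c['fy']*q[1]/q[2]])
    P=np.array([.59,-.12,.125]); k=proj(P-[0,0,.03])-proj(P); print('px per 30mm',k,'sink mm',m/k[1]*30)
    T=tri(ray('scene',324,210.6),ray('side',304.2,174.2)); print('post top',T)
    top=T[0]
    y=np.array([-.11,.994])
    for z in (.16,.10,.095,.09,.085): print(z,'post',proj([*(top[:2]+.006*y),z]),'outer18',proj([*(top[:2]+.018*y),z]))
E
python3 meas.py L1
```

```text
rows 178.06704483693176 181.97809196019446 shift px 4.022542700186378
px per 30mm [0.3713 7.3581] sink mm 16.400387091336643
post top (array([ 0.5833, -0.0874,  0.1589]), np.float64(0.0033481446065549226))
0.16 post [303.1867 175.2412] outer18 [302.2843 177.7641]
0.1 post [304.0044 190.2701] outer18 [303.1297 192.8096]
0.095 post [304.0707 191.4878] outer18 [303.1982 194.0284]
0.09 post [304.1366 192.7002] outer18 [303.2664 195.2419]
0.085 post [304.2023 193.9075] outer18 [303.3343 196.4503]
```

Post top came out at 0.159 m (given 0.160). The tall bottle has sunk the pan about 17 mm, and the band mid is at z ≈ 0.096, i.e. a reading of about 0.0295. Next is the short bottle at (0.593, 0.099).

Request:
arm_command(
  plan=[
    {"grip":-1,"slide":[-0.08,-0.02,0.03],"spin":0},
    {"grip":-1,"slide":[-0.08,-0.02,0.06],"spin":0},
    {"grip":-1,"slide":[-0.002,0,0.02],"spin":0},
    {"grip":-1,"slide":[0,0,0],"spin":0},
  ],
)

```text
time: 10.07
tool_pos: [0.6018, 0.0915, 0.2183]
ee_rot: [-3.139, -0.001, 1.521]
wrist_force: [0.1, 0.6, -0.5]
width: 0.0943
finger_force: 0.0
```

Run:
```python
from h import *
from bench import snapshot,sensors
np.set_printoptions(precision=4,suppress=True)
o=sensors.get_obs();c=camera_info('wrist');im=snapshot('wrist');cv2.imwrite('pics/w3.png',im[:,:,::-1])
print(o['tool_pos'])
for b in blobs(im,(45,90,30),(85,255,255),(200,100,450,400),100): print(b,plane('wrist',*b[0],.128,c))
```

```text
[0.6018 0.0915 0.2183]
([304.2, 118.6], 1718, [280, 100, 50, 41]) [0.5961 0.1666 0.128 ]
([304.7, 200.9], 1642, [282, 179, 47, 46]) [0.5926 0.0994 0.128 ]
```

Request:
arm_command(
  plan=[
    {"grip":-1,"slide":[0.016,0,0.06],"spin":0},
    {"grip":-1,"slide":[0,0,0.08],"spin":0},
    {"grip":-1,"slide":[0,0,0.05],"spin":0},
    {"grip":-0.6,"slide":[0,0,0.02],"spin":0},
    {"grip":-0.4,"slide":[0,0,0],"spin":0},
    {"grip":-0.3,"slide":[0,0.012,0],"spin":0},
    {"grip":-0.25,"slide":[0,0.012,0],"spin":0},
    {"grip":-0.2,"slide":[0,0.012,0],"spin":0},
    {"grip":-0.1,"slide":[0,0.01,0],"spin":0},
  ],
)

```text
time: 11.25
tool_pos: [0.6267, 0.0977, 0.1147]
ee_rot: [3.141, -0.0, 1.52]
wrist_force: [-0.7, -0.3, 0.0]
width: 0.0524
finger_force: 0.3
```

Request:
arm_command(
  plan=[
    {"grip":0,"slide":[0,0,0],"spin":0},
    {"grip":1,"slide":[0,0,0],"spin":0},
    {"grip":1,"slide":[0,0,0],"spin":0},
    {"grip":1,"slide":[0,0,0],"spin":0},
  ],
)

```text
time: 11.75
tool_pos: [0.6248, 0.098, 0.115]
ee_rot: [-3.139, -0.0, 1.521]
wrist_force: [-5.3, 0.1, 5.2]
width: 0.0392
finger_force: 30.0
```

Request:
arm_command(
  plan=[
    {"grip":1,"slide":[0,0,-0.04],"spin":0},
    {"grip":1,"slide":[0,0,-0.1],"spin":0},
    {"grip":1,"slide":[0,0,-0.11],"spin":0},
    {"grip":1,"slide":[-0.08,-0.01,-0.05],"spin":0},
    {"grip":1,"slide":[-0.11,-0.01,0],"spin":0},
    {"grip":1,"slide":[-0.11,-0.005,0],"spin":0},
    {"grip":1,"slide":[-0.11,0,0],"spin":0},
    {"grip":1,"slide":[-0.11,0,0],"spin":0},
    {"grip":1,"slide":[-0.1,0,0],"spin":0},
    {"grip":1,"slide":[0,0,0],"spin":0},
  ],
)

```text
time: 13.0
tool_pos: [0.5978, -0.2152, 0.2648]
ee_rot: [3.14, 0.002, 1.515]
wrist_force: [0.3, 0.1, -0.9]
width: 0.0396
finger_force: 30.0
```

Request:
arm_command(
  plan=[
    {"grip":1,"slide":[0,0,0.08],"spin":0},
    {"grip":1,"slide":[0,0,0.07],"spin":0},
    {"grip":1,"slide":[0,0,0.02],"spin":0},
    {"grip":1,"slide":[0,0,0.01],"spin":0},
    {"grip":1,"slide":[0,0,0],"spin":0},
    {"grip":1,"slide":[0,0,0],"spin":0},
  ],
)

```text
time: 13.75
tool_pos: [0.5988, -0.2113, 0.1764]
ee_rot: [3.138, 0.001, 1.521]
wrist_force: [0.2, -0.5, -0.6]
width: 0.0395
finger_force: 30.0
```

Run:
```python
from h import *
from bench import snapshot
im=snapshot('scene');a=cv2.resize(im[180:330,230:380],None,fx=4,fy=4,interpolation=2)
cv2.imwrite('pics/s4.png',a[:,:,::-1])
```

```text
(no output)
```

View pics/s4.png

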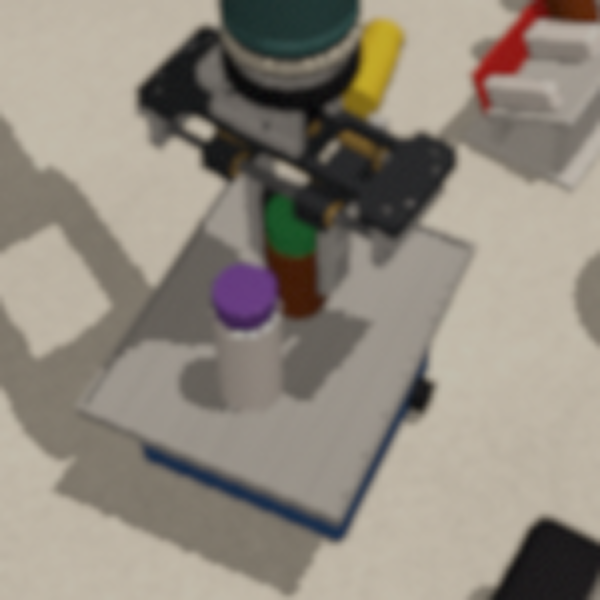

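The tall bottle stands upright at (292,270), and the held short bottle's base is at (305,259) px, just above the pan.

Run:
```python
from h import *
p,d=ray('scene',305,259)
print(tri((p,d),(np.array([.610,-.228,0]),np.array([0,0,1.]))))
```

```text
(array([ 0.61082021, -0.22745825,  0.12895122]), np.float64(0.001965951840854707))
```

Request:
arm_command(
  plan=[
    {"grip":1,"slide":[0,0,0.006],"spin":0},
    {"grip":1,"slide":[0,0,0],"spin":0},
    {"grip":1,"slide":[0,0,0],"spin":0},
  ],
)

```text
time: 14.18
tool_pos: [0.5979, -0.2112, 0.1713]
ee_rot: [-3.141, -0.0, 1.521]
wrist_force: [0.3, -0.6, 0.1]
width: 0.0398
finger_force: 30.0
```

Request:
arm_command(
  plan=[
    {"grip":1,"slide":[0,0,0.014],"spin":0},
    {"grip":1,"slide":[0,0,0.01],"spin":0},
    {"grip":1,"slide":[0,0,0.008],"spin":0},
    {"grip":1,"slide":[0,0,0.006],"spin":0},
    {"grip":1,"slide":[0,0,0],"spin":0},
    {"grip":1,"slide":[0,0,0],"spin":0},
    {"grip":1,"slide":[0,0,0],"spin":0},
  ],
)

```text
time: 15.05
tool_pos: [0.598, -0.2111, 0.1527]
ee_rot: [3.141, -0.0, 1.521]
wrist_force: [-0.1, 0.6, 0.2]
width: 0.0397
finger_force: 30.0
```

```bash
cat > chk.py <<'E'
import sys
from h import *
from bench import snapshot,sensors
from meas import sink
t=sys.argv[1]; f=[]
for n,s in (('scene','sc'),('side','sd'),('side','sd')):
    im=snapshot(n); cv2.imwrite(f'pics/{t}{s}.png',im[:,:,::-1]); f.append(sensors.get_obs()['wrist_force'][2])
d=sink(t); x=(d[:,2]-d[:,1]); print('sink mm',np.round(x/7.358*30,1),np.median(x)/7.358*30,'fz',np.round(f,2),sensors.get_obs()['time'])
E
python3 chk.py L2
```

```text
sink mm [27.4 24.2 17.1 19.5 23.  27.5 25.8 25.  23.1 24.3 18.1 25.8 29.6 24.3
 23.  24.6 23.4 25.2] 24.309703641416313 fz [ 0.23 -0.09 -0.54] 15.2
```

The pan has sunk a further 8 mm or so and Fz is near 0, so the pan is carrying the bottle. Releasing and backing off towards the rack to measure.

Request:
arm_command(
  plan=[
    {"grip":0.05,"slide":[0,0,0],"spin":0},
    {"grip":-0.3,"slide":[0,0,0],"spin":0},
    {"grip":-0.4,"slide":[0,0,0],"spin":0},
    {"grip":-0.4,"slide":[0,0,-0.04],"spin":0},
    {"grip":-0.4,"slide":[0,0,-0.1],"spin":0},
    {"grip":-1,"slide":[0.03,0,-0.11],"spin":0},
    {"grip":-1,"slide":[0.12,0,0],"spin":0},
    {"grip":-1,"slide":[0.12,0,0],"spin":0},
    {"grip":-1,"slide":[0.12,0,0],"spin":0},
  ],
)

```text
time: 16.32
tool_pos: [0.6077, -0.0148, 0.2778]
ee_rot: [3.141, -0.0, 1.52]
wrist_force: [-0.1, 0.4, 0.1]
width: 0.0933
finger_force: 0.0
```

Request:
arm_command(
  plan=[
    {"grip":-1,"slide":[0.12,0,0],"spin":0},
    {"grip":-1,"slide":[0.12,0,0],"spin":0},
    {"grip":-1,"slide":[0.12,0,0],"spin":0},
    {"grip":-1,"slide":[0.08,0,0],"spin":0},
    {"grip":-1,"slide":[0,0,0],"spin":0},
  ],
)

```text
time: 16.95
tool_pos: [0.6182, 0.2065, 0.2769]
ee_rot: [-3.141, -0.0, 1.526]
wrist_force: [0.6, -0.6, -0.2]
width: 0.0939
finger_force: 0.0
```

```bash
python3 chk.py L3
python3 - <<'E'
from h import *
from bench import sensors
print(sensors.get_obs()['tool_pos'])
for t in ('side0','L1sd','L3sd'):
    im=cv2.imread(f'pics/{t}.png'); g=cv2.cvtColor(im,cv2.COLOR_BGR2GRAY)
    print(t); print(g[168:200,322].tolist()); print('col304 BGR',im[184:200,304].tolist())
for t in ('scene0','L1sc','L3sc'):
    im=cv2.imread(f'pics/{t}.png'); print(t)
    hs=cv2.cvtColor(im,cv2.COLOR_BGR2GRAY)
    print(hs[218:236,312:332])
E
```

```text
sink mm [26.7 24.3 17.5 19.5 23.3 27.1 25.7 24.6 22.9 23.8 18.1 25.1 29.7 25.5
 22.8 24.6 23.9 25.1] 24.417239061554405 fz [0.45 0.25 0.29] 17.1
[0.61881952 0.20250032 0.27747845]
side0
[146, 145, 145, 146, 144, 146, 146, 147, 150, 131, 105, 98, 78, 59, 61, 64, 64, 63, 65, 64, 62, 63, 65, 66, 67, 64, 62, 63, 64, 65, 63, 63]
col304 BGR [[103, 110, 116], [101, 109, 115], [105, 112, 118], [103, 109, 115], [104, 108, 117], [107, 107, 122], [93, 133, 94], [75, 137, 63], [68, 123, 61], [59, 100, 60], [55, 83, 57], [90, 102, 102], [104, 112, 120], [103, 111, 118], [103, 112, 119], [103, 112, 119]]
L1sd
[158, 158, 160, 158, 159, 158, 160, 159, 159, 160, 159, 162, 164, 141, 114, 106, 82, 64, 67, 68, 67, 69, 66, 70, 73, 72, 68, 69, 67, 69, 67, 63]
col304 BGR [[111, 119, 124], [113, 122, 126], [112, 121, 126], [112, 119, 125], [114, 119, 128], [115, 115, 131], [102, 146, 104], [80, 150, 66], [73, 134, 66], [63, 110, 61], [60, 92, 60], [98, 111, 111], [115, 120, 132], [112, 120, 128], [111, 120, 129], [112, 122, 128]]
L3sd
[163, 160, 159, 160, 160, 159, 160, 160, 161, 162, 159, 160, 160, 160, 16
[... 4256 characters left out ...]
 147 164
  169 168]
 [146 120  75  37  23  20  23  23  28  38  48  57  57  55  80 123 155 167
  169 169]
 [129 112  86  63  45  32  27  22  20  21  27  30  31  39  69 114 150 168
  171 171]
 [116 109 101  93  79  65  56  43  30  24  21  22  22  27  58 105 147 168
  171 171]
 [123 114 108 104  97  94  91  79  66  56  44  30  25  28  65 119 155 168
  171 171]
 [134 130 126 117 105 103 103 102 100  95  80  65  57  59  92 136 162 170
  171 171]
 [138 137 137 133 124 120 115 109 107 104 100  99  96  96 121 151 165 170
  171 171]
 [139 139 140 139 138 136 132 126 119 113 108 108 106 109 129 150 160 165
  168 171]
 [139 140 140 141 141 141 140 138 134 130 126 124 113 110 117 129 138 147
  157 164]]
```

Pan sink so far is about 16.4 mm, then 24.4 mm. Next: pointer and band heights in both views, corrected with the known post top (0.160) and the empty pan (0.125).

Run:
```python
from h import *
np.set_printoptions(precision=2,suppress=True)
T=np.array([.5833,-.0874]); yd=np.array([-.11,.994]); xd=np.array([.994,.11])
def P(n,X,z):
    c=camera_info(n);M=Rn.from_euler('xyz',c['rotation']).as_matrix();q=M.T@(np.array([*X,z])-c['position'])
    return np.array([c['cx']-c['fx']*q[0]/q[2],c['cy']+c['fy']*q[1]/q[2]])
print('post top front edge side',P('side',T+.006*yd,.16),'back',P('side',T-.006*yd,.16))
im=cv2.imread('pics/L3sd.png'); print(cv2.cvtColor(im,cv2.COLOR_BGR2GRAY)[168:182,300:310])
sc=cv2.imread('pics/L3sc.png'); print('scene post top',P('scene',T-.006*yd,.16),P('scene',T+.006*yd,.16)); print(cv2.cvtColor(sc,cv2.COLOR_BGR2GRAY)[204:218,318:332])
print('scene green-excess');g=sc.astype(int);print((g[...,1]-(g[...,0]+g[...,2])//2)[216:236,320:334])
# far pointer edge row at column 316
for z in (.125,.11,.10,.095):
    a,b=P('scene',T-.013*yd,z),P('scene',T-.013*yd-.02*xd,z); r=a[1]+(316-a[0])*(b[1]-a[1])/(b[0]-a[0]); print('ptr edge row@316',z,r)
for zb in (.092,.097,.102):
    print('band',zb,[P('scene',T+sx*.018*xd+sy*.018*yd,zb+dz) for sx,sy,dz in ((1,1,.005),(1,-1,.005),(1,-1,-.005))])
```

```text
post top front edge side [303.19 175.25] back [304.09 172.76]
[[159 159 160 160 157 158 159 162 164 168]
 [159 160 161 159 158 156 159 161 163 163]
 [160 163 160 159 157 159 162 162 163 161]
 [160 162 160 157 158 159 161 162 161 160]
 [159 161 159 155 159 161 162 162 163 161]
 [162 164 163 170 171 168 154 163 160 161]
 [163 164 172 180 183 174 124 165 164 164]
 [165 161 156 162 172 169 103 168 162 164]
 [164 159 126 126 138 133  97 172 166 163]
 [165 159 118 111 115 112  77 151 167 165]
 [163 159 123 115 117 117  76 143 169 162]
 [164 164 133 117 121 115  82 154 169 163]
 [149 150 133 116 119 116  80 148 171 167]
 [116 103 112 120 120 119  88 129 148 155]]
scene post top [322.48 211.77] [324.28 208.7 ]
[[ 94  94  97 102 112 119 122 129 150 166 171 171 171 171]
 [ 93  94  94  95  99 107 117 132 155 168 170 171 170 170]
 [ 94  94  93  94  96 100 116 141 161 169 170 170 171 170]
 [ 94  93  94  94  99 108 127 152 166 171 171 170 171 170]
 [ 95  94  95 101 114 127 143 159 167 169 171 170 169 169]
 [108 102 102 114 131 143 151 155 158 164 169 170 170 169]
 [137 122 120 128 140 149 150 147 
[... 1083 characters left out ...]
  4]
 [-1 -1 -1  0 -1  2  3  3  3  4  3  4  3  3]
 [ 1 -1 -1  0 -1  0  1  3  4  3  3  3  4  3]
 [ 1  1  0  0  0  1  2  3  3  4  4  3  4  4]
 [ 1  0  1  1  1  1  3  3  4  4  4  4  4  4]
 [ 1  1  2  1  1  2  2  3  3  4  3  4  4  4]
 [ 2  2  2  1  1  1  1  3  3  2  4  4  4  3]]
ptr edge row@316 0.125 220.09814476058796
ptr edge row@316 0.11 223.56660658088822
ptr edge row@316 0.1 225.83831488602283
ptr edge row@316 0.095 226.9622448935616
band 0.092 [array([331.39, 222.55]), array([326.32, 231.76]), array([326.23, 233.98])]
band 0.097 [array([331.46, 221.42]), array([326.36, 230.65]), array([326.27, 232.88])]
band 0.102 [array([331.52, 220.29]), array([326.41, 229.52]), array([326.32, 231.76])]
```

The side view puts the band reading at 26.5–29.5 mm, against a pan at about 24.4 mm. That's too close to call, so I'll take one nearer, low-angle wrist look at the pointer and band from the robot side.

```bash
python3 mv.py .37 -.16 .275 87.15 8
```

```text
0 [-0.094, -0.058, 0.001] -0.002
1 [-0.094, -0.058, 0.001] -0.002
2 [-0.094, -0.058, 0.001] -0.002
3 [-0.094, -0.058, 0.001] -0.002
4 [-0.094, -0.058, 0.001] -0.002
5 [-0.094, -0.058, 0.001] -0.002
6 [-0.094, -0.058, 0.001] -0.002
7 [-0.094, -0.058, 0.001] -0.002
```

Request:
arm_command(
  plan=[
    {"grip":-1,"slide":[-0.094,-0.058,0],"spin":0},
    {"grip":-1,"slide":[-0.094,-0.058,0],"spin":0},
    {"grip":-1,"slide":[-0.094,-0.058,0],"spin":0},
    {"grip":-1,"slide":[-0.094,-0.058,0],"spin":0},
    {"grip":-1,"slide":[-0.094,-0.058,0],"spin":0},
    {"grip":-1,"slide":[-0.094,-0.058,0],"spin":0},
    {"grip":-1,"slide":[-0.094,-0.058,0],"spin":0},
    {"grip":-1,"slide":[-0.094,-0.058,0.08],"spin":0},
    {"grip":-1,"slide":[0,0,0.1],"spin":0},
    {"grip":-1,"slide":[0,0,0.06],"spin":0},
  ],
)

```text
time: 18.35
tool_pos: [0.3685, -0.1581, 0.1587]
ee_rot: [-3.14, -0.001, 1.515]
wrist_force: [-0.4, -0.8, 0.2]
width: 0.0939
finger_force: 0.0
```

Request:
arm_command(
  plan=[
    {"grip":-1,"slide":[0,0,0],"spin":0},
    {"grip":-1,"slide":[0,0,0],"spin":0},
  ],
)

```text
time: 18.6
tool_pos: [0.3712, -0.1576, 0.1625]
ee_rot: [3.139, 0.001, 1.519]
wrist_force: [-0.1, -0.0, 0.3]
width: 0.0938
finger_force: 0.0
```

```bash
cat > wl.py <<'E'
import sys
from h import *
from bench import snapshot,sensors
import json
np.set_printoptions(precision=4,suppress=True,linewidth=250)
t=sys.argv[1]
c=camera_info('wrist');im=snapshot('wrist');cv2.imwrite(f'pics/{t}.png',im[:,:,::-1])
json.dump({k:np.array(v).tolist() for k,v in c.items()},open(f'pics/{t}.json','w'))
print(sensors.get_obs()['tool_pos'],c['position'],c['rotation'])
M=Rn.from_euler('xyz',c['rotation']).as_matrix()
def W(X):
    q=M.T@(np.array(X)-c['position']); th=np.arctan2(np.hypot(q[0],q[1]),-q[2]); s=c['fx']*th/np.hypot(q[0],q[1]); return np.array([c['cx']+s*q[0],c['cy']-s*q[1]])
Tp=np.array([.5833,-.0874])
for z in (.16,.125,.10,.095,0): print(z,W([*Tp,z]))
print(blobs(im,(45,60,30),(85,255,255),(350,0,640,300),8))
E
python3 wl.py w5
```

```text
[ 0.3716 -0.1576  0.1629] [ 0.3759 -0.074   0.3166] [-0.2894 -0.0024 -0.052 ]
0.16 [605.3034 137.7244]
0.125 [574.5923 131.5637]
0.1 [555.5492 128.1418]
0.095 [552.0043 127.537 ]
0 [498.2395 119.5381]
[([555.2, 120.1], 365, [547, 109, 21, 32]), ([603.3, 287.9], 476, [588, 273, 29, 27])]
```

Run:
```python
from h import *
np.set_printoptions(linewidth=260)
im=cv2.imread('pics/w5.png'); 
print('cols 536..580 G channel, rows 100..160 step2'); print(im[100:164:2,536:582,1])
g=im.astype(int); print('green excess'); print((g[...,1]-(g[...,0]+g[...,2])//2)[106:144:2,536:582])
print('post top'); print(im[116:146:3,584:620,1])
```

```text
cols 536..580 G channel, rows 100..160 step2
[[146 147 151 ... 139 145 149]
 [142 146 159 ... 144 151 149]
 [146 147 151 ... 144 146 148]
 ...
 [ 79  81  73 ... 144 145 143]
 [ 81  79 142 ... 122 133  91]
 [ 83  82  86 ...  38  36  36]]
green excess
[[11 10  9 15 13  7  7 10 15 10  9  6  5 13 15 12  7  4  4  7  4  5  4 10 10 12  8 10 14 12  8  8  7 11 12  8  9  4  5  6  8  9 10 10  9 10]
 [12 14 12 12  7  6  3  4 11  9 11 11  8 10 16 14  7  3 12  9 12  7 11  9 11  8 10 12  8 12  6  6  8 12  8  9 11  8 12  9  7  7  7 13  8  7]
 [12 11 10  9 13  7 12 15 17 24 20 24 24 51 42 37 54 53 47 50 58 62 54 58 64 65 61 63 69  2 10  9 10  9 11  6  8  9  8  8 10  8  9 10 11  7]
 [13 11 14 13 12 11 12 14 15 17 15 18 23 64 67 66 68 66 67 65 62 69 69 65 64 69 67 67 70 14  7  2  5 11 10  4  9  6 10  5  7 10  8 10 14 11]
 [ 8  7  9  9 14  9 16 18 22 23 22 18 20 55 69 73 63 66 66 65 66 67 68 68 66 63 65 79 82 56 52  5  6  9 10  5  5  4 11  8  8  6  7  7 12  5]
 [13  9  9 11 13 15 21 15 17 20 19 34 69 65 88 92 70 65 65 65 64 65 62 68 65 66 64 79 91 71 70 28  9 12  9  3  6  6  6  7  6 10 12  6  7  4]
 [10
[... 2609 characters left out ...]
32  39  35  40  39  46  42  46  46  42  44  38  48  37  34  58 105 132 146 148 143 143 144 133 144 138 138 146]
 [ 42  34  28   1  31  34  38  30  36  33  34  37  35  36  34  34  29  44 131 126 121 121 119 119 125 120 129 146 153 142 143 135 144 140 148 146]
 [ 36  32  34   0  32  37  34  33  34  38  36  35  33  30  36  35  30  46 137 130 130 134 127 128 131 130 141 141 142 141 143 147 152 142 142 141]
 [ 39  36  21   0  32  34  40  31  32  30  33  40  32  32  36  35  29  77 131 127 125 127 125 120 123 119 137 142 137 137 137 142 138 134 136 128]
 [ 34  32  18   0  38  37  34  36  38  30  37  30  33  37  35  33  23  96 134 126 129 123 127 128 128 127 146 151 143 135 139 138 139 145 149 144]]
```

Run:
```python
from h import *
import sys
np.set_printoptions(linewidth=300,threshold=100000)
im=cv2.imread('pics/w5.png'); 
print(im[126:182:2,524:584,1])
```

```text
[[ 38  35  38  31   7  33  37  37  37  32   0  24  42  37  34  34  22  20  24  31  20  25  23  29  77  80  47  70  87  28  18  24  33  29  33  31  32  33  31  30  37  41  35  39  36  51  40  45  45  45  50  40  40  41  66  85 106 121 124 131]
 [ 41  36  42  27   4  31  36  32  38  35   0  29  38  38  36  38  25  20  22  17  23  26  26  24  52  46  50  52  48  39  10  12  36  37  39  38  33  33  34  31  40  36  34  34  34  31  24  33  29  38  32  33  33  39  44  46  43  43  44  46]
 [ 36  38  33  31   0  35  34  39  37  40   5  24  37  39  38  41  22  15  28  24  27  19  19  22  49  49  48  50  43  38  21   0  35  34  31  35  38  30   0  28  37  40  33  36  34  35   0  29  35  32  28  34  38  40  34  34  31  35  32  32]
 [122 120 113  78  68  62  37  41  26  32  38  38  31  34  34  32  23  30  20  27  27  23  24  24  47  48  50  46  52  33  24   6  38  37  33  40  34  34   0  31  33  34  39  38  35  32   0  30  34  40  35  29  38  37  10  21  36  37  35  34]
 [122 152 149 142 146 154 154 155 150 157 153 133 110  87  76  63  39  25  21  20  20  26  24  15  40  52  47  52  53  34  18  1
[... 5004 characters left out ...]
 111 111 112 108 112 118 113 109 110 110 110 107 109 107 115 109 114 111 111 110 107 110 109 108 114 113 114 117 110 109 109 114 108 113 112 110 117 112 107 113 113 106 111 105 116 111 112 113 111 110 119 108 112]
 [111 115 110 106 113 114 112 111 107 108 107 116 114 109 112 108 112 107 101 109 111 112 106 114 113 109 109 109 113 110 114 112 119 113 116 110 113 107 113 115 112 114 110 115 112 108 113 113 108 109 110 117 116 113 111 109 115 110 109 111]
 [113 109 113 109 112 115 113 109 107 113 113 114 115 111 111 105 106 103 106 107 115 116 103 109 114 110 108 110 109 112 113 117 111 114 119 111 112 105 110 116 109 115 111 114 107 108 116 114 107 109 112 116 113 110 116 112 119 108 111 107]]
```

Run:
```python
from h import *
import json
from scipy.optimize import brentq
c={k:np.array(v) for k,v in json.load(open('pics/w5.json')).items()}
M=Rn.from_euler('xyz',c['rotation']).as_matrix()
def W(X):
    q=M.T@(np.array(X)-c['position']); h=np.hypot(q[0],q[1]); s=c['fx']*np.arctan2(h,-q[2])/h; return np.array([c['cx']+s*q[0],c['cy']-s*q[1]])
xd=np.array([.994,.11]);yd=np.array([-.11,.994])
for T in ([.5833,-.0874],[.5833,-.080]):
    T=np.array(T)
    def z(col,x,y): return brentq(lambda z:W([*(T+x*xd+y*yd),z])[0]-col,.03,.2)
    print('row of post top',W([*T,.16]),'topface',[round(z(a,x,0),4) for a,x in ((601.3,-.006),(609.8,.006))])
    print('band top -x edge/+x edge',[ (hx,round(z(547.5,-hx,.004),4),round(z(566.8,hx,.010),4)) for hx in (.012,.013,.014,.015)],'bottom',[round(z(540.5,-hx,.004),4) for hx in (.012,.014)])
    for hx in (.015,.018,.02): print('ptr',hx,round(z(540.7,-hx,-.024),4),round(z(571.5,hx,-.024),4), W([*(T-.013*yd),.1])[1],W([*(T-.035*yd),.1])[1])
```

```text
row of post top [605.30343252 137.724377  ] topface [0.1605, 0.1602]
band top -x edge/+x edge [(0.012, 0.1019, 0.1038), (0.013, 0.1031, 0.1028), (0.014, 0.1042, 0.1019), (0.015, 0.1053, 0.1009)] bottom [0.092, 0.0943]
ptr 0.015 0.095 0.107 142.790663814832 167.06712658915893
ptr 0.018 0.0985 0.1041 142.790663814832 167.06712658915893
ptr 0.02 0.1008 0.1022 142.790663814832 167.06712658915893
row of post top [605.97398451 127.59128333] topface [0.1598, 0.1595]
band top -x edge/+x edge [(0.012, 0.1015, 0.1035), (0.013, 0.1026, 0.1025), (0.014, 0.1037, 0.1016), (0.015, 0.1048, 0.1006)] bottom [0.0916, 0.0939]
ptr 0.015 0.094 0.106 134.46161987529578 158.9394731408314
ptr 0.018 0.0975 0.1031 134.46161987529578 158.9394731408314
ptr 0.02 0.0999 0.1012 134.46161987529578 158.9394731408314
```

The post top reads 0.160 as it should. The band middle is at 0.098 and the pointer at 0.101, so the pointer is about 3 mm from the middle and within the ±5 mm band. A second short bottle would overshoot. I'll do a quick upright check from the saved views, then hand in.

Run:
```python
from h import *
from bench import snapshot,ticket,sensors
sc=snapshot('scene');sd=snapshot('side')
for nm,lo,hi,z in (('tall',(120,60,30),(150,255,255),.1006+.095),('short',(45,90,30),(85,255,255),.1006+.075)):
    print(nm,[(b[0],b[1],plane('scene',*b[0],z).round(3).tolist()) for b in blobs(sc,lo,hi,(230,125,412,330),30)])
o=sensors.get_obs();print(o['time'],o['tool_pos'])
print(ticket.close_job())
```

```text
tall [([376.3, 149.1], 71, [0.613, 0.177, 0.196]), ([291.0, 255.6], 202, [0.604, -0.273, 0.196])]
short [([236.2, 134.7], 48, [0.193, 0.034, 0.176]), ([367.9, 167.0], 84, [0.618, 0.113, 0.176]), ([303.3, 241.1], 178, [0.598, -0.211, 0.176])]
18.75 [ 0.37175337 -0.15738212  0.16278103]
the job is handed in; nothing more can be done
None
```

The job is handed in at 18.75 s: one tall and one short bottle stand upright on the pan, and the pointer measures about 3 mm from the band's middle, inside its ±5 mm; the other tall and short bottle were left in the rack.

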